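# Squeeze-test the stoppers and close the bottle

### The job

Squeeze each of the three stoppers in the rack gently between the fingers to find the one that is still soft. Press the soft one fully home into the neck of the amber bottle without excessive force and put the two hardened ones in the white discard tray; never try a hardened stopper in the bottle, and leave everything else alone.

Things in the scene. Friction and masses are not known exactly. Their poses are not given: they have to be found in the camera images.
- rack: grey stopper rack fixed to the bench, 240 mm along its x, 70 mm along its y, 20 mm tall, with three holes in a row along x, 75 mm apart. Origin: centre of its underside. In each hole stands a stopper, its foot 10 mm above the bench, its x along the rack's x. The three stoppers are alike in looks, size and weight (about 65 g); which hole holds the soft one changes.
- rack_hole0 (a point): mouth of the hole at the rack's -x end, on the hole's axis, axes as the rack's. The holes are 27 mm wide, 10 mm deep. Stopper: 52 mm tall, grey-brown rubber; round plug below (from its foot to 24 mm up, 23 mm diameter, 18 mm at the foot), oblong block head above (24 to 52 mm up; 34 to 62 mm above the bench in the rack), 44 mm along x and 34 mm along y.
- rack_hole1 (a point): mouth of the middle hole. One stopper of the three is soft, two hardened. Squeezed across the 34 mm width (fingers closing along the rack's y), each flat yields about 0.4 mm per N on the soft one, 7 mm at most: a 20 N grip narrows it to about 20 mm; it springs back. A hardened one hardly yields: the fingers stop at about 31 to 33 mm at 20 N and 28 to 32 mm at 45 N. Along x neither yields.
- rack_hole2 (a point): mouth of the hole at the rack's +x end. A grip of 20 to 30 N carries either kind of stopper; more than 70 N on one flat damages it. If the fingertips grip 5 mm or more above the underside of the head, the fingers stay clear of the bottle's rim when the stopper is home.
- bottle: amber glass bottle clamped in a grey 100 x 100 x 30 mm bench block, fixed to the bench, 120 mm tall to its mouth; round body 72 mm diameter up to z 70 mm, narrow neck 35 mm outside diameter from z 80 to 120 mm. Origin: centre of the underside of the block.
- neck (a point): centre of the bottle's mouth, level with the rim, z up; bore 26 mm in diameter. A plug drops in freely for about 14 to 17 mm, then meets a stiff white sliding seat that must be pushed down (about 8 N; it stays where pushed) until the underside of the head meets the rim, the plug 24 mm deep: there the resistance rises sharply. More than 60 N on the bottle breaks it.
- tray: white open discard tray fixed to the bench, 130 mm along its x, 180 mm along its y, walls 45 mm tall and 4 mm thick, floor 4 mm thick. Origin: centre of its underside.
- jar: bystander, to be left alone: small closed jar with a screw cap, 48 mm diameter, 85 mm tall; origin at the centre of its underside.
- cap: bystander, to be left alone: red screw cap lying on the bench, 34 mm diameter, 12 mm tall; origin at the centre of its underside.
- vial: bystander, to be left alone: small closed glass vial, 24 mm diameter, 42 mm tall; origin at the centre of its underside.
- tipbox: bystander, to be left alone: closed pipette-tip box, 82 x 117 x 63 mm tall; origin at the centre of its underside.
- wash_bottle: bystander, to be left alone: white wash bottle with a bent spout, 72 mm diameter, 180 mm tall, the spout reaching 63 mm from the axis along its -x; origin at the centre of its underside.
- pen: bystander, to be left alone: marker pen lying along its x, 135 mm long, 15 mm thick; origin under its middle.
Not all that is in view belongs to the job. What is shaped like the tray but brown is not meant. Leave any green look-alike of the bottle alone.

How it is judged:
By the outcome, as a careful person would: the job done as asked, in the order asked, and still so for the second after the job is handed in, with the robot touching nothing.
It also fails if it takes over 58 s, if anything falls off the work surface, if the arm or the gripper's body presses on something with over 40 N, if the wrist force passes 120 N, or if a joint passes its speed limit or range.

### The arm

A 6-joint arm with a two-finger parallel gripper is mounted at the origin on the work surface. World frame = base frame: x ahead of the robot, y to its left, z up, the work surface at z = 0. Lengths are in mm, angles in rad, forces in N, time in s.
With the tool pointing down it reaches from about 375 to 975 mm from the base axis. Payload 3.8 kg.
Tool frame: the origin (TCP) lies midway between the tips of the shut fingers; the grasp point (between the pads) lies 19 mm behind it (tcp_to_grasp is the distance from the TCP to the grasp point, in mm); z points along the fingers, y is the line along which they close (so a half turn about z gives the same grasp; the last joint's range is limited). The gripper opens to 85 mm and grips with 20 to 120 N. Pads are 22 mm wide; open, the fingers measure 114 mm over their backs; the gripper's body (76 mm by 85 mm) begins 54 mm behind the grasp point. The pads swing forward as they close: fully open they stand 13 mm farther back than shut.
Start: joints at [-1.24, 0.264, 1.604, -0, 1.274, -0.037], TCP at [242.7, -629.853, 194.88] pointing down, gripper open.
Joint ranges: [-2.63, 2.63], [-0.94, 2.18], [0.31, 2.57], [-1.31, 4.45], [0, 2.66], [-2.55, 2.55]. Speed limits (rad/s): [2.57, 2.57, 3.14, 3.14, 3.14, 3.14].

### API

Orientations are given as a unit quaternion [x, y, z, w].
In Python, from plant import goto, servo_line, move_joints, move_gripper, wait, inverse_kinematics, grab_frame, MotionError, job_done, read_clock, read_joints, read_dq, read_joint_torque, read_eef_pos, read_tcp_rot, read_contact_force, read_torque, read_grip_width, read_grasp_force, tcp_to_grasp gives the robot as it stands. Calls block until the motion is done:
- goto(position, orientation): joint-space move of the TCP to a pose.
- servo_line(position, max_speed=150, attitude=None, until_force=None): straight line of the TCP; attitude=None keeps the orientation; max_speed is the mean speed in mm/s. With until_force (N) it stops when the force on the tool has changed by that much, and returns True; else False.
- move_joints(angles): joint-space move.
- move_gripper(opening, squeeze=None): finger opening in mm; squeeze is the grip in N (None keeps the last); returns when the fingers have stopped.
- wait(seconds).
- inverse_kinematics(position, orientation): joint angles nearest the present ones, or None.
- grab_frame(name): name is "scene" or "top" or "wrist"; returns a dict with "color" (480x640x3 uint8, red, green, blue), "fovy" (degrees; the focal length in pixels is half the picture's height over the tangent of half this angle, whatever the lens; pixels are square), "cx", "cy" (the principal point, pixels), "distortion" ([k1, k2, p1, p2, k3] as OpenCV has them; the pictures are not rectified), "position" and "attitude" of the camera in the world; the wrist camera has in their place "hand_eye" (4x4, takes a point from camera to tool coordinates, whose origin is the TCP and whose axes are the flange's). Camera axes: x right, y down, z forward; pixel columns grow to the right and rows downward; lengths in mm; the calibration is good to about 2 mm. A picture is of the moment at which its call begins: read the wrist's pose just before it. There is no depth.
A pose or a line that the arm cannot do raises MotionError and nothing moves.
- job_done(): hands the job in; it is judged then, once.
Readings, each from a call of its own:
- read_clock(): time.
- read_joints(): joint angles.
- read_dq(): joint speeds.
- read_joint_torque(): joint torques, N m.
- read_eef_pos(): TCP position.
- read_tcp_rot(): TCP orientation.
- read_contact_force(): force on the tool from outside, world axes, zero at the start.
- read_torque(): the same for the moment, N m.
- read_grip_width(): finger opening in mm.
- read_grasp_force(): force on a finger pad.
Only numpy, scipy, OpenCV 4.12 (cv2) and the standard library are available. Lean on these libraries where they do the work, as an engineer would, in place of code of your own. Each camera call takes 0.05 s, during which the arm holds its last target. There are 200 camera calls.

## Working session

There is one attempt and no reset: what is moved stays moved. The work goes in short steps, each a Python script; the robot and the scene stay as the last script left them, time stands still between calls to the robot, and variables do not carry over. Pictures are saved under pics/ and viewed, at most 10 in all, crops included, and the job is handed in when it is done.

```bash
mkdir -p pics; ls; python3 - <<'E'
from plant import *
import cv2,pickle
for n in ("scene","top","wrist"):
    p,r=read_eef_pos(),read_tcp_rot()
    f=grab_frame(n); f['tcp']=(p,r); pickle.dump(f,open(f'pics/{n}.pkl','wb'))
    cv2.imwrite(f'pics/{n}.png',f['color'][:,:,::-1])
    print(n,{k:v for k,v in f.items() if k!='color'})
print(read_clock(),tcp_to_grasp if not callable(tcp_to_grasp) else tcp_to_grasp())
E
```

```text
pics
scene {'fovy': 57.760629992744484, 'cx': 315.1923548063094, 'cy': 246.41643517317218, 'distortion': array([-0.04177204,  0.        ,  0.        ,  0.        ,  0.        ]), 'position': array([992.94937082, 259.56185147, 827.06103307]), 'attitude': array([ 0.46772415,  0.84162016, -0.23369276, -0.1352676 ]), 'tcp': (array([ 242.45878126, -629.07846162,  193.56082526]), array([ 9.83135854e-01,  1.82873327e-01, -1.48589764e-04, -1.10329522e-03]))}
top {'fovy': 48.06909841461635, 'cx': 321.78171763658565, 'cy': 240.4379268040771, 'distortion': array([-0.15966987,  0.        ,  0.        ,  0.        ,  0.        ]), 'position': array([ 512.13975912,   32.17964539, 1419.9559511 ]), 'attitude': array([ 0.7116739 , -0.70199875,  0.02445103, -0.01096206]), 'tcp': (array([ 242.45761349, -629.09614433,  193.5582023 ]), array([ 9.83137704e-01,  1.82863411e-01, -1.52585085e-04, -1.09767633e-03]))}
wrist {'fovy': 59.501636355644024, 'cx': 316.67829455575725, 'cy': 237.23909461861706, 'distortion': array([0.03418668, 0.        , 0.        , 0.        , 0.        ]), 'hand_eye': array([[ 7.86775432e-04, -9.61256553e-01, -2.75654168e-01,
         6.89805708e+01],
       [ 9.99998956e-01,  4.22238880e-04,  1.38178473e-03,
        -1.26541328e+00],
       [-1.21185772e-03, -2.75654968e-01,  9.61255882e-01,
        -1.78199054e+02],
       [ 0.00000000e+00,  0.00000000e+00,  0.00000000e+00,
         1.00000000e+00]]), 'tcp': (array([ 242.45474261, -629.12946124,  193.65372843]), array([ 9.83134852e-01,  1.82879088e-01, -1.70800046e-04, -1.03607976e-03]))}
0.15 18.700000000000003
```

View pics/top.png

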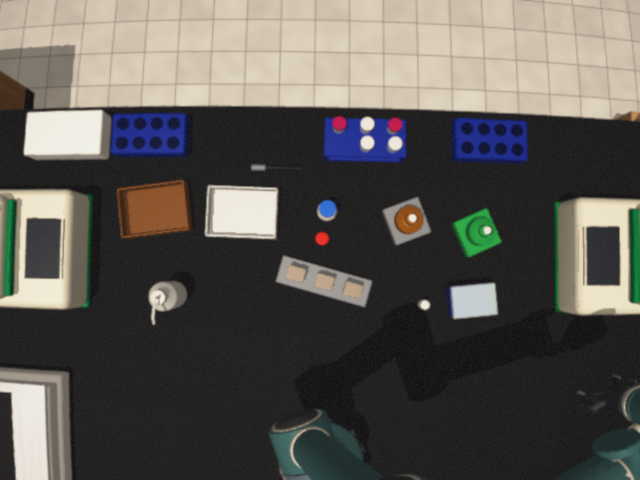

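View pics/scene.png

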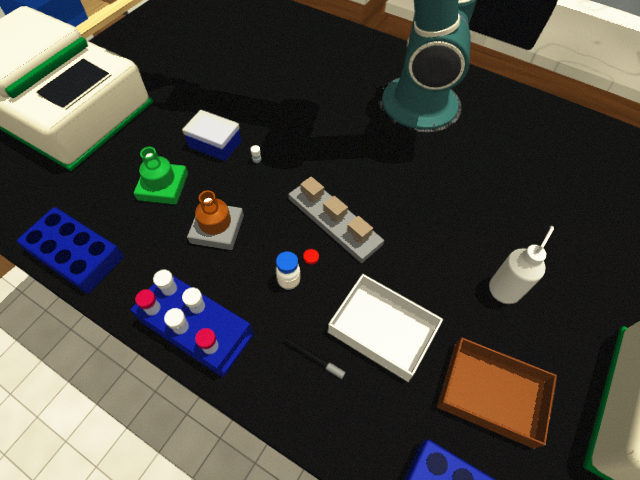

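The top view shows the rack at about (324,281), the amber bottle at (408,220), the white tray at (242,212), the jar at (327,210) and the cap at (322,239). The scene view agrees. I'll enlarge both.

```bash
python3 - <<'E'
import cv2
a=cv2.imread('pics/top.png')[180:320,190:450]; cv2.imwrite('pics/topc.png',cv2.resize(a,None,fx=3,fy=3,interpolation=cv2.INTER_CUBIC))
a=cv2.imread('pics/scene.png')[170:370,180:446]; cv2.imwrite('pics/scenec.png',cv2.resize(a,None,fx=3,fy=3,interpolation=cv2.INTER_CUBIC))
E
```

```text
(no output)
```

View pics/topc.png

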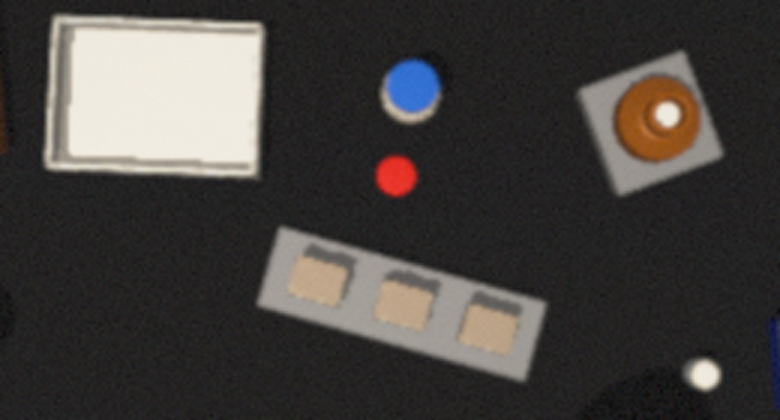

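View pics/scenec.png

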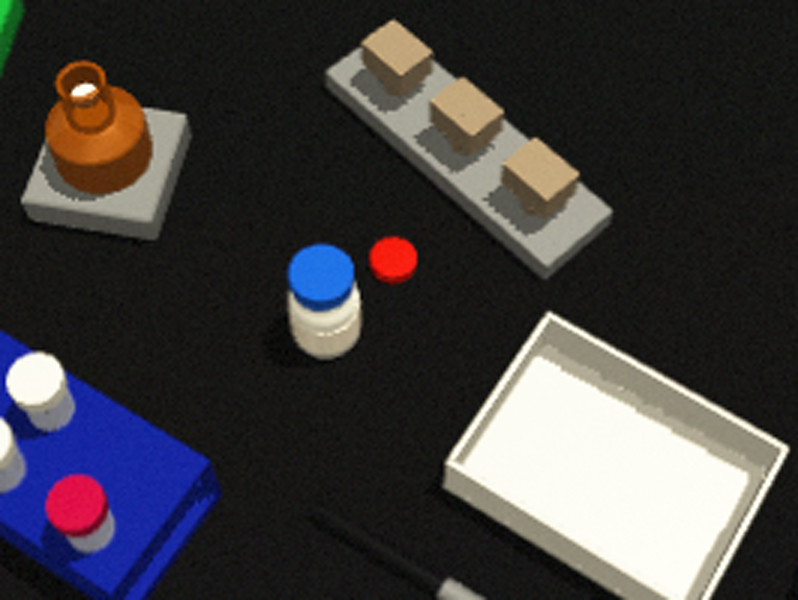

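```bash
cat > cam.py <<'E'
import numpy as np,cv2,pickle
from scipy.spatial.transform import Rotation as R
def ray(f,uv):
    fl=240/np.tan(np.radians(f['fovy']/2)); K=np.array([[fl,0,f['cx']],[0,fl,f['cy']],[0,0,1]])
    n=cv2.undistortPoints(np.array(uv,float).reshape(-1,1,2),K,f['distortion']).reshape(-1,2)
    d=np.c_[n,np.ones(len(n))]
    if 'hand_eye' in f:
        p,q=f['tcp']; H=f['hand_eye']; A=R.from_quat(q).as_matrix()
        return A@H[:3,3]+p,(A@H[:3,:3]@d.T).T
    return f['position'],R.from_quat(f['attitude']).apply(d)
def onz(f,uv,z):
    o,d=ray(f,uv); return o+d*((z-o[2])/d[:,2])[:,None]
E
python3 - <<'E'
from cam import *
np.set_printoptions(precision=1,suppress=True)
T=pickle.load(open('pics/top.pkl','rb'));S=pickle.load(open('pics/scene.pkl','rb'))
c=lambda uv,o:(np.array(uv,float)+.5)/3-.5+np.array(o)
t=lambda uv,z:onz(T,c(uv,(190,180)),z)
s=lambda uv,z:onz(S,c(uv,(180,170)),z)
def rep(n,P): 
    print(n,P[:,:2].tolist() if 0 else '\n',P[:,:2],P.mean(0)[:2],'edges',np.linalg.norm(np.roll(P,-1,0)-P,axis=1),'ang',np.degrees(np.arctan2(*(np.roll(P,-1,0)-P)[:,[1,0]].T)))
rep('rack',t([(279,226),(546,301),(526,381),(257,305)],20))
rep('stop T',t([(320,281),(405,304),(490,329)],62)); rep('stop S',s([(540,172),(467,109),(397,48)],62))
rep('block T',t([(683,50),(723,155),(618,196),(577,91)],30)); rep('block S',s([(190,115),(155,232),(25,203)],30))
rep('neck T',t([(667,114)],120)); rep('neck S',s([(81,83)],120))
rep('tray T',t([(53,15),(264,22),(259,178),(44,170)],45));rep('tray S',s([(549,314),(787,449),(446,466)],45))
rep('rackS',s([(328,72),(612,211),(547,270)],20))
rep('jar T',t([(412,86)],85)); rep('cap T',t([(397,176)],12))
rep('bodyTop T',t([(657,118)],70))
E
```

```text
rack 
 [[ 543.2  107.1]
 [ 481.1 -125.4]
 [ 411.6 -108.8]
 [ 474.5  125.1]] [477.6  -0.5] edges [240.7  71.5 242.3  71. ] ang [-104.9  166.6   74.9  -14.7]
stop T 
 [[496.5  69.7]
 [478.2  -1.9]
 [458.  -73.7]] [477.6  -2. ] edges [ 74.   74.6 148.5] ang [-104.4 -105.7   75. ]
stop S 
 [[502.2  75.1]
 [482.    3.5]
 [460.8 -69.7]] [481.7   3. ] edges [ 74.4  76.2 150.7] ang [-105.8 -106.1   74.1]
block T 
 [[ 701.4 -243. ]
 [ 609.9 -278.5]
 [ 572.9 -186.2]
 [ 663.6 -149.8]] [ 636.9 -214.3] edges [ 98.1  99.5  97.8 100.5] ang [-158.8  111.9   21.8  -68. ]
block S 
 [[ 576.6 -181.7]
 [ 673.  -140.9]
 [ 703.5 -235.9]] [ 651.1 -186.1] edges [104.7  99.8 138. ] ang [ 22.9 -72.2 156.9]
neck T 
 [[ 636.3 -212. ]] [ 636.3 -212. ] edges [0.] ang [0.]
neck S 
 [[ 641.3 -211.1]] [ 641.3 -211.1] edges [0.] ang [0.]
tray T 
 [[721.4 304.1]
 [717.4 121.8]
 [583.3 123.5]
 [587.5 308.2]] [652.4 214.4] edges [182.4 134.1 184.7 133.9] ang [-91.3 179.2  88.7  -1.7]
tray S 
 [[589.6 131.8]
 [594.6 308.3]
 [719.7 128.3]] [634.6 189.5] edges [176.6 219.2 130.1] ang [ 88.4 -55.2 178.5]
rackS 
 [[ 480.7 -120.8]
 [ 477.4  126.3]
 [ 546.4  109.6]] [501.5  38.4] edges [247.1  71.  239.5] ang [  90.8  -13.6 -105.9]
jar T 
 [[659.6  -4.8]] [659.6  -4.8] edges [0.] ang [0.]
cap T 
 [[588.4   5.3]] [588.4   5.3] edges [0.] ang [0.]
bodyTop T 
 [[ 637.6 -212.8]] [ 637.6 -212.8] edges [0.] ang [0.]
```

```bash
cat > rob.py <<'E'
from plant import *
from cam import *
def q(deg): 
    a=np.radians(deg)/2; return [np.cos(a),np.sin(a),0,0]
YAW=75
def snap(n):
    p,r=read_eef_pos(),read_tcp_rot(); f=grab_frame('wrist'); f['tcp']=(p,r)
    pickle.dump(f,open(f'pics/{n}.pkl','wb')); cv2.imwrite(f'pics/{n}.png',f['color'][:,:,::-1])
E
python3 - <<'E'
from rob import *
goto([644,-191,260],q(YAW)); wait(.3); snap('wn'); print(read_eef_pos())
goto([485,21,200],q(YAW)); wait(.3); snap('wr'); print(read_eef_pos(),read_joints(),read_clock(),read_grip_width())
a=cv2.imread('pics/wn.png'); b=cv2.imread('pics/wr.png')
cv2.imwrite('pics/wnr.png',np.hstack([cv2.resize(a,(400,300)),cv2.resize(b,(400,300))]))
E
```

```text
[ 643.84597597 -191.44602229  259.95185339]
[485.53566078  20.48439006 200.07140935] [-9.07754038e-03 -1.02804162e-01  1.98892805e+00 -2.47699713e-05
  1.25540750e+00  2.53715432e-01] 4.05 85.0296530864552
```

View pics/wn.png

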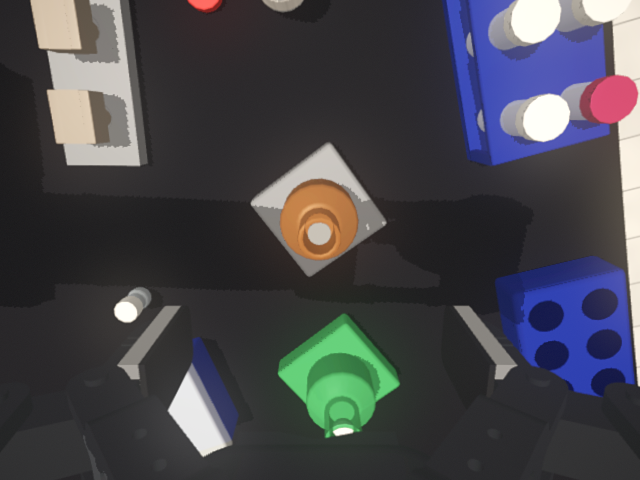

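View pics/wr.png

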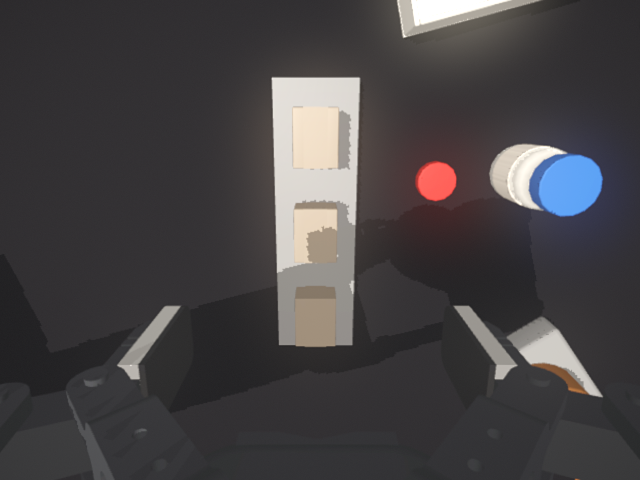

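Left view: amber neck rim is near (319,234), green bottle is lower. Right view: stopper tops are near (316,138), (315,235), (315,322), well aligned with the tool. I'll enlarge the rim and stoppers.

```bash
python3 - <<'E'
import cv2,numpy as np
a=cv2.imread('pics/wn.png')[195:275,270:370]; b=cv2.imread('pics/wr.png')[95:355,270:365]
a=cv2.resize(a,None,fx=4,fy=4,interpolation=cv2.INTER_CUBIC); b=cv2.resize(b,None,fx=2.3,fy=2.3,interpolation=cv2.INTER_CUBIC)
b=cv2.convertScaleAbs(b,alpha=1.,beta=0)
h=np.zeros((600,640,3),np.uint8); h[:320,:400]=a; h[:598,410:410+b.shape[1]]=b; cv2.imwrite('pics/crop.png',h)
E
```

```text
(no output)
```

View pics/crop.png

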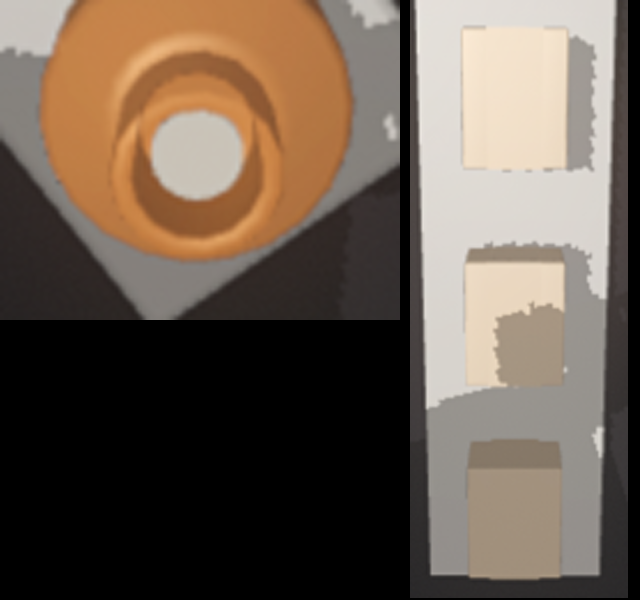

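```bash
python3 - <<'E'
from rob import *
np.set_printoptions(precision=1,suppress=True)
N=pickle.load(open('pics/wn.pkl','rb'));W=pickle.load(open('pics/wr.pkl','rb'))
c=lambda u,v:((u-410+.5)/2.3-.5+270,(v+.5)/2.3-.5+95)
P=[]
for x0,x1,y0,y1 in [(461,568,27,169),(465,565,262,385),(468,561,468,578)]:
    Q=onz(W,[c(x0,y0),c(x1,y0),c(x1,y1),c(x0,y1)],62); P.append(Q.mean(0)); 
    e=np.diff(Q,axis=0); print(Q.mean(0),np.linalg.norm(e,axis=1),np.degrees(np.arctan2(e[:,1],e[:,0])))
P=np.array(P); d=P[0]-P[2]; print(np.linalg.norm(d),np.degrees(np.arctan2(d[1],d[0])))
n=lambda u,v:((u+.5)/4-.5+270,(v+.5)/4-.5+195)
print(onz(N,[n(197,174.5)],120),onz(N,[n(198.5,155)],105), onz(N,[n(112,174),n(281,174),n(197,93),n(197,255)],120))
print(onz(W,[c(430,575),c(600,575)],20), R.from_quat(W['tcp'][1]).as_euler('zyx',degrees=True))
E
```

```text
[497.7  74.1  62. ] [33.4 43.9 34.8] [ -15.  -104.2  165. ]
[478.5   2.1  62. ] [33.4 43.5 34.7] [ -15.  -104.2  165. ]
[458.9 -70.2  62. ] [33.1 43.8 34.2] [ -15.1 -104.3  164.9]
149.44982265407594 74.92258834291958
[[ 638.6 -213.   120. ]] [[ 639.  -213.2  105. ]] [[ 622.4 -208.5  120. ]
 [ 654.6 -217.2  120. ]
 [ 642.9 -197.   120. ]
 [ 634.3 -229.2  120. ]]
[[ 413.1 -104.8   20. ]
 [ 481.3 -123.2   20. ]] [-74.9   0.  180. ]
```

```bash
python3 - <<'E'
from rob import *
for x,y in [(497.7,74.1),(478.5,2.1),(458.9,-70.2)]:
    servo_line([x,y,110],max_speed=200); servo_line([x,y,41],max_speed=120)
    move_gripper(12,20); wait(.15)
    print(x,y,read_grip_width(),read_grasp_force(),read_contact_force(),read_eef_pos(),read_clock())
    move_gripper(60); servo_line([x,y,110],max_speed=200)
E
```

```text
497.7 74.1 11.965499908431662 0.0 [-0.23753282  0.1799482  -0.70455389] [497.64755216  74.08162865  40.94651698] 6.2833
478.5 2.1 12.25536109707264 0.0 [ 0.29960391 -0.06678875  0.14181898] [478.44645563   2.05913083  41.01135342] 9.2083
458.9 -70.2 11.809438595621868 0.0 [ 0.5105938  -1.21295357  0.48386672] [458.89588227 -70.2249475   41.02705721] 12.1333
```

Every close reached 12 mm with zero force, so nothing was gripped. I need to look.

```bash
python3 - <<'E'
from rob import *
goto([485,21,200],q(YAW)); wait(.2); snap('wr2'); print(read_grip_width(),read_clock(),read_eef_pos())
f=grab_frame('scene'); cv2.imwrite('pics/s2.png',f['color'][:,:,::-1])
a=cv2.imread('pics/wr2.png'); b=cv2.imread('pics/s2.png')[100:340,180:500]
cv2.imwrite('pics/v2.png',np.hstack([cv2.resize(a,(400,300)),cv2.resize(b,(400,300))]))
E
```

```text
60.257261165196454 13.975 [483.51584649  19.98049268 197.90724952]
```

View pics/v2.png

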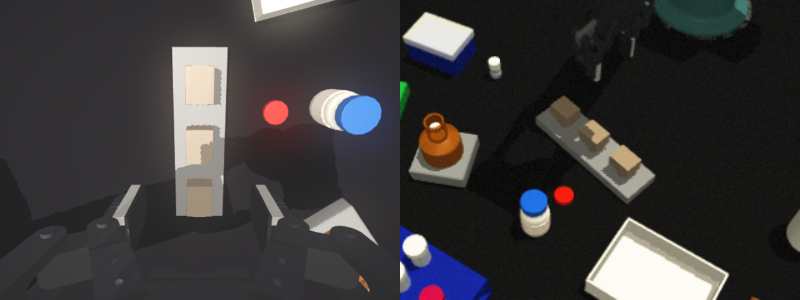

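The stoppers stand untouched in the rack. In the wrist picture the finger tips (near (190,340) and (443,340), 253 px apart for 85 mm) lie only about 140 mm from the camera. That puts the real tips some 35–40 mm behind the reported TCP, so they closed above the heads. I'll measure this with a light touch on bare bench.

```bash
python3 - <<'E'
from rob import *
snap('w60')
move_gripper(0); wait(.1); snap('wshut')
servo_line([410,60,110],max_speed=250)
servo_line([410,60,60],max_speed=120,until_force=4)
try: h=servo_line([410,60,-30],max_speed=50,until_force=4)
except MotionError as e: print(e); h=servo_line([410,60,5],max_speed=50,until_force=4)
print(h,read_eef_pos(),read_contact_force(),read_grip_width(),read_clock())
p=read_eef_pos(); servo_line([410,60,110],max_speed=250); print(read_clock())
a=cv2.imread('pics/w60.png');b=cv2.imread('pics/wshut.png')
cv2.imwrite('pics/fing.png',np.hstack([a[220:480,120:520],b[220:480,120:520]]))
E
```

```text
False [410.31615229  60.05136386 -29.73002838] [ 0.60294309 -1.10272837  1.33522277] -0.0624943459204745 17.9833
18.6917
```

View pics/fing.png

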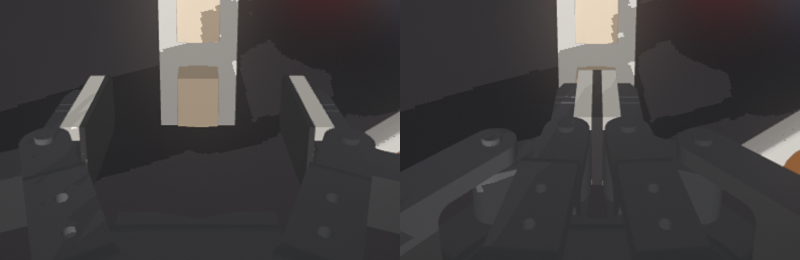

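The finger picture (shut tips near v=290) puts the tips about 43 mm behind the TCP, and the touch found no bench down to -30. I'll probe on.

```bash
python3 - <<'E'
from rob import *
servo_line([410,60,-25],max_speed=250)
h=servo_line([410,60,-60],max_speed=40,until_force=4)
print(h,read_eef_pos(),read_contact_force(),read_clock())
servo_line([410,60,30],max_speed=250); print(read_clock())
E
```

```text
True [411.60630983  60.15705313 -36.38854855] [-1.77252439  0.2060655   9.2005925 ] 19.8583
20.275
```

```bash
cat >> rob.py <<'E'
DZ=36.0   # real tips sit this far behind the reported TCP
ST=[(497.7,74.1),(478.5,2.1),(458.9,-70.2)]
def line(x,y,tip,v=200,**k): return servo_line([x,y,tip-DZ],max_speed=v,**k)
E
python3 - <<'E'
from rob import *
line(410,60,90,250); move_gripper(60,20)
for i,(x,y) in enumerate(ST):
    line(x,y,90,250); line(x,y,41,120)
    move_gripper(12,20); wait(.15); w=read_grip_width()
    print(i,w,read_grasp_force(),read_contact_force(),read_clock())
    if i==0 and w<13: break
    if i==2 and 17<w<25: break
    move_gripper(60); line(x,y,90,250)
E
```

```text
0 31.223935776048886 20.95991939306259 [0.65724438 0.81155653 6.6649159 ] 22.7083
1 19.785475203982294 24.633108973503113 [-2.03595105  1.05160557  6.83547681] 25.0417
2 31.37074868945187 20.726215839385986 [-1.55801901  0.58729453  6.53506047] 27.3833
```

The middle stopper is soft (19.8 mm); the outer two are hard (31 mm). Next I carry the middle one to the neck.

```bash
python3 - <<'E'
from rob import *
x,y=ST[1]; n=(638.7,-212.8)
line(x,y,90,250); line(x,y,41,120); move_gripper(12,28); wait(.1)
print(read_grip_width(),read_grasp_force())
line(x,y,190,250); snap('held')
line(*n,190,250); wait(.2); print('above',read_eef_pos(),read_contact_force(),read_grip_width(),read_clock())
line(*n,156,120)
h=line(*n,139,40,until_force=5)
print(h,read_eef_pos()+[0,0,DZ],read_contact_force(),read_grip_width(),read_clock())
E
```

```text
19.71171472567795 31.59402072429657
above [ 638.35317184 -211.82373109  154.30790964] [-0.1846021   0.39425353 -0.44234012] 19.14596146064865 31.8917
False [ 638.7965092  -212.90710315  138.79435662] [-0.03478338 -0.18902533 -0.786769  ] 19.839836090929033 32.9
```

```bash
python3 - <<'E'
from rob import *
n=(638.7,-212.8)
def st(t,h): print(t,h,read_eef_pos()+[0,0,DZ],read_contact_force(),read_grip_width(),read_clock())
h=line(*n,131,25,until_force=18); st('a',h)
if not h: h=line(*n,121,12,until_force=22); st('b',h)
E
```

```text
a False [ 639.30215145 -213.04222245  132.27202318] [-0.87001963  0.58708758  4.67687313] 19.6092848442672 33.3667
b True [ 639.8177171  -213.20357174  128.98817325] [ 0.74726613 -0.24513922  4.05764695] 19.50349327529593 33.9833
```

```bash
python3 - <<'E'
from rob import *
n=(638.7,-212.8)
for t in (127,125,123):
    h=line(*n,t,12,until_force=22); a=read_contact_force()[2]; wait(.1)
    print(t,h,a,read_eef_pos()+[0,0,DZ],read_contact_force(),read_grip_width(),read_clock())
    if h: break
E
```

```text
127 False 8.085778470723175 [ 639.88466167 -213.18871488  128.95806817] [-0.37406518 -0.36892878  6.89044128] 19.383313129945112 34.3667
125 False 13.514647566123319 [ 640.30616845 -213.3351636   128.91743134] [-3.52572374  0.39998251 13.87519092] 19.229810694069027 34.7833
123 False 22.405285627584657 [ 640.40335483 -213.32966406  128.83949624] [-6.01879556  3.03175309 22.49250083] 19.442530063921858 35.2
```

```bash
python3 - <<'E'
from rob import *
n=(638.7,-212.8)
line(*n,127.5,60); move_gripper(55); line(*n,200,250); print('rel',read_contact_force(),read_clock()); snap('home')
first=True
for (x,y),t in [(ST[2],(652,168)),(ST[0],(652,262))]:
    line(x,y,200 if first else 110,350); line(x,y,41,150); first=False
    move_gripper(12,28); w=read_grip_width(); print('grip',w,read_clock())
    if not 28<w<35: break
    line(x,y,115,250); line(*t,115,300); print('held',read_grip_width(),read_clock())
    line(*t,40,150); move_gripper(55); line(*t,115,250)
print(read_clock(),read_contact_force())
b=grab_frame('scene')['color'][:,:,::-1]; cv2.imwrite('pics/s3.png',b)
a=cv2.imread('pics/home.png'); b=b[110:410,180:480]
cv2.imwrite('pics/v3.png',np.hstack([cv2.resize(a,(380,285)),np.zeros((285,10,3),np.uint8)]) if 0 else np.hstack([cv2.resize(b,(500,500),interpolation=cv2.INTER_CUBIC),cv2.resize(a[100:350,200:350],(300,500))]))
E
```

```text
rel [ 0.10846803 -0.03280159 -1.29239909] 36.325
grip 30.579250749078994 38.7333
held 30.603028823510805 40.3583
grip 30.68954380860359 43.4333
held 30.451927530297315 44.8417
46.3 [ 0.04677001 -0.30691067 -0.66538149]
```

View pics/v3.png

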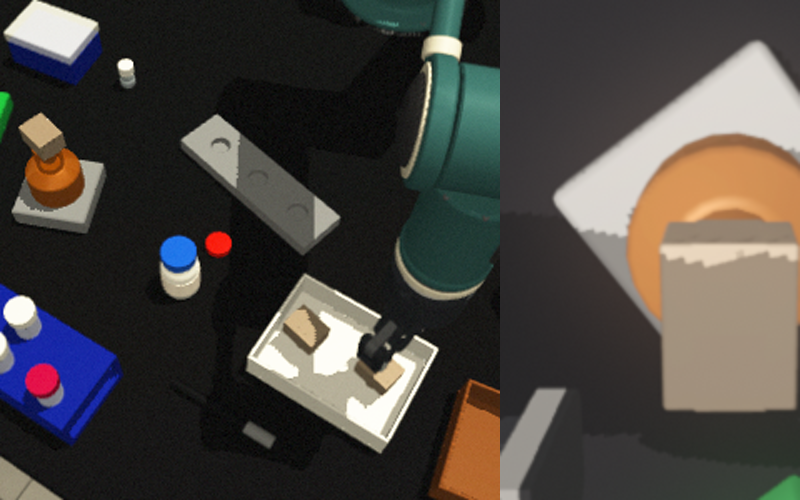

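The soft stopper sits level in the amber neck, both hardened ones are in the white tray, and the bystanders stand where they were. At the end of the press, the force rose to 22 N with no further travel, so the stopper is home.

```bash
python3 -c "
from plant import *
print(job_done(),read_clock())"
```

```text
the job is handed in; nothing more can be done
the job is handed in; nothing more can be done
```

The soft stopper was the middle one; it is pressed fully home in the amber bottle, the two hardened ones are in the white tray, and I handed the job in just after 46.3 s.

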